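# Restock the market rack, oldest in front, and lock its gate

## Robot

A 6-joint arm with a two-finger parallel gripper is mounted at the origin on a cart in front of the work surface, level with it; the furniture and walls round the work are solid. World frame = base frame: x ahead of the robot, y to its left, z up, the work surface at z = 0. Lengths are in mm, angles in rad, forces in N, time in s.
With the tool pointing down it reaches from about 400 to 825 mm from the base axis. Payload 7 kg.
Tool frame: the origin (TCP) lies at the very end of the fingers, on their centre line; the grasp point (between the pads) lies 19 mm behind it; z points along the fingers, y is the line along which they close (so a half turn about z gives the same grasp; the last joint's range is limited). The gripper opens to 88 mm and grips with 3 to 60 N. Pads are 19 mm wide; open, the fingers measure 130 mm over their backs; the gripper's body (78 mm by 193 mm) begins 47 mm behind the grasp point.
Start: joints at [1.482, 0.359, 0.012, 0, -1.224, -0.288], TCP at [248.371, 627.62, 226.561] pointing down, gripper open.
Joint ranges: [-3.07, 3.07], [-1.43, 2.12], [-1.02, 1.25], [-3.03, 1.67], [-3.05, -0], [-3.03, 3.03]. Speed limits (rad/s): [2.39, 2.39, 3.01, 3.14, 3.14, 3.14].

## Interface

Orientations are given as a unit quaternion [x, y, z, w].
In Python, from plant import bot gives the robot as it stands. Calls block until the motion is done:
- bot.move_ptp(position, orientation): joint-space move of the TCP to a pose.
- bot.line_to(position, velocity=150, ori=None): straight line of the TCP; ori=None keeps the orientation; velocity is the mean speed in mm/s.
- bot.move_joints(angles): joint-space move.
- bot.move_gripper(opening, force=None): finger opening in mm; force is the grip in N (None keeps the last); returns when the fingers have stopped.
- bot.pause(seconds).
- bot.solve_ik(position, orientation): joint angles nearest the present ones, or None.
- bot.read_state(): the state.
- bot.camera(name): name is "side" or "top" or "wrist"; returns the picture (480x640x3 uint8, red, green, blue); there is no depth.
- bot.get_calibration(name): a dict with "fx", "fy", "cx", "cy" (pixels), "view" (4x4, takes a point from world to camera coordinates); the wrist camera has in their place "T_tool_cam" (4x4, takes a point from camera to tool coordinates, whose origin is the TCP and whose axes are the flange's). Camera axes: x right, y up, looking along -z (the intrinsics and any distortion apply to the point x, -y, -z); pixel columns grow to the right and rows downward; lengths in mm; the calibration is good to about 2 mm. A picture is of the moment at which its call begins: read the wrist's pose just before it. get_calibration takes no time and is no camera call.
A pose or a line that the arm cannot do raises bot.Unreachable and nothing moves.
- bot.close_job(): hands the job in; it is judged then, once.
The state is a dict: "t": time; "joint_pos": joint angles; "qvel": joint speeds; "tau": joint torques, N m; "tcp_pos": TCP position; "eef_rot": TCP orientation; "contact_force": force on the tool from outside, world axes, zero at the start; "moment": the same for the moment, N m; "width": finger opening in mm; "finger_force": force on a finger pad.
Only numpy, scipy, OpenCV 4.12 (cv2) and the standard library are available. Lean on these libraries where they do the work, as an engineer would, in place of code of your own. Each camera call takes 0.05 s, during which the arm holds its last target. There are 200 camera calls.

## Task

Restock the wooden market rack before it goes to the van: in each lane bring the older item forward until it stands at the front lip, and stand every new item from the cardboard tray upright behind the older one of its own kind, fully between the lane's battens. When all the stock is in, swing the gate shut across the back and turn the lock collar to its locked mark. Leave the other things on the table where they are.

Things in the scene. Friction and masses are not known exactly. Their poses are not given: they have to be found in the camera images.
- rack: Wooden market rack, fixed. Origin: under the lanes' middle, at table height; x from its front (robot side) to its back, y to its left. Base (= lane floor) 12 mm thick, x -100 to +140, y -170 to +170 mm. Three lanes along x, 72 mm wide, middles at y = +84, 0, -84 mm, from the front lip's inner face (x = -80) to the battens' back ends (x = +80). Each takes three. Battens 18 mm high, lip 22 mm.
- front_stop (a point): Middle of the foot of the front lip's inner face, on the lane floor; axes as the rack's. An item at the front stands against this face.
- gate (a joint): Gate at the rack's back: an aluminium bar 10 mm thick, 36 to 54 mm above the table. 0 rad = closed: it lies across the back of all lanes (inner face at rack x = +86 mm) against the right rear post. Grows to 1.5 as the free end, 308 mm from the hinge, swings away to the rear (counter-clockwise from above). Stays where left (friction 0.06 N m).
- gate_hinge (a point): The gate's upright hinge axis, on the left rear post (rack x = +76, y = +150 mm; post and bar's hinge end reach 65 mm above the table).
- gate_peg (a point): On the upright wooden peg of the gate bar, 76 mm above the table; the peg is 16 mm across and reaches from 54 to 90 mm above the table. It stands 106 mm from the hinge axis: with the gate at 0 it is at rack x = +91, y = +45 mm.
- collar (a joint): Captive lock collar, a dark knurled ring on the right rear post. 0 = open, its claw to the rack's right. Turns counter-clockwise from above to a stop at 1.309 rad, the locked mark: claw straight to the rear, behind the gate bar, its white line meeting the black line on the post's cap. Friction 0.05 N m. Turned early its claw bars the bar's way; locked, it holds the gate shut.
- collar_grip (a point): On the collar's axis at the height to grip (rack x = +76, y = -150 mm, 80 mm above the table). Ring 40 mm across, 63 to 89 mm above the table; post cap to 94 mm. The claw's arm sticks out 30 mm from the axis at 63 to 69 mm height: put the fingers beside it, not on it. Claw direction from above: joint value minus 75 degrees, from rack x towards rack y.
- tray: Low brown cardboard tray in which the new stock stands, fixed: 258 (x) x 184 (y) mm, floor 4 mm thick, walls 4 mm thick and 22 mm high. Origin: centre of its underside.
- old_jar: The older jar already standing in one of the rack's lanes (which lane varies): glass jar with a flat bamboo lid: 49 mm across, 70 mm high, lid 47 mm across from 58 to 70 mm above its underside, 90 g. Held by its top it can swing between the fingers and jam if dragged: lift it a few mm. Origin: centre of its underside, z up.
- old_dropper: The older dropper already standing in one of the rack's lanes (which lane varies): amber glass dropper bottle with a black rubber bulb: body 32 mm across up to 64 mm high, bulb and neck 20 mm across from 64 to 97 mm, 45 g. Held by its top it can swing between the fingers and jam if dragged: lift it a few mm. Origin: centre of its underside, z up.
- old_shaker: The older shaker already standing in one of the rack's lanes (which lane varies): clear shaker with a dark ribbed cap: 44 mm across, 105 mm high, cap 44 mm across from 85 to 105 mm, 110 g. Held by its top it can swing between the fingers and jam if dragged: lift it a few mm. Origin: centre of its underside, z up.
- new_jar_1: A new jar standing in the tray, just like the older one; absent on some days (None from the very start). Origin: centre of its underside, z up.
- new_jar_2: A new jar standing in the tray, just like the older one; absent on some days (None from the very start). Origin: centre of its underside, z up.
- new_dropper_1: A new dropper standing in the tray, just like the older one; absent on some days (None from the very start). Origin: centre of its underside, z up.
- new_dropper_2: A new dropper standing in the tray, just like the older one; absent on some days (None from the very start). Origin: centre of its underside, z up.
- new_shaker_1: A new shaker standing in the tray, just like the older one; absent on some days (None from the very start). Origin: centre of its underside, z up.
- new_shaker_2: A new shaker standing in the tray, just like the older one; absent on some days (None from the very start). Origin: centre of its underside, z up.
- stamp: A turned wooden soap stamp, 36 mm across and 64 mm high, standing on the table; not stock. Origin: centre of its underside.
- book: A notebook lying flat, 148x109x13 mm; not part of the job. Origin: centre of its underside.
- soap_loose: A cut soap bar lying flat, 54x80x26 mm, outside rack and tray; not part of the job. Origin: centre of its underside.
Things that resemble listed ones, but are neither listed nor needed, are in the scene too. What is shaped like the new_jar_1 but pink is not meant.

How it is judged:
By the outcome, as a careful person would: the job done as asked, in the order asked, and still so for the second after the job is handed in, with the robot touching nothing.
Of new_jar_1, new_jar_2, new_dropper_1, new_dropper_2, new_shaker_1, new_shaker_2 only 4 to 6 are there at a start; the rules pass over those that are not, and their reading is None.
At some moment in a run one of new_jar_1, new_jar_2, old_jar may be knocked a few centimetres aside while the robot is not near it.
It also fails if it takes over 210 s, if anything falls off the work surface, if the arm or the gripper's body presses on something with over 40 N, if the wrist force passes 120 N, or if a joint passes its speed limit or range.

## Working session

There is one attempt and no reset: what is moved stays moved. The work goes in short steps, each a Python script; the robot and the scene stay as the last script left them, time stands still between calls to the robot, and variables do not carry over. Pictures are saved under pics/ and viewed, at most 14 in all, crops included, and the job is handed in when it is done.

```bash
ls; mkdir -p pics; python3 - <<'E'
from plant import bot
import cv2
for n in("top","side"):
    im=bot.camera(n); cv2.imwrite(f"pics/{n}0.png",im[:,:,::-1]); 
    c=bot.get_calibration(n); print(n,c)
print(bot.get_calibration("wrist")); s=bot.read_state(); print(s)
E
```

```text
pics
top {'fx': 473.910316392947, 'fy': 473.910316392947, 'cx': 308.5846941792134, 'cy': 239.27440758473196, 'view': array([[-1.35715432e-02, -9.99683173e-01, -2.11982774e-02,
         1.29239883e+02],
       [ 9.81704675e-01, -1.73483177e-02,  1.89617950e-01,
        -5.55899976e+02],
       [-1.89925628e-01, -1.82370398e-02,  9.81629088e-01,
        -1.29732989e+03],
       [ 0.00000000e+00,  0.00000000e+00,  0.00000000e+00,
         1.00000000e+00]])}
side {'fx': 448.1251484436571, 'fy': 448.1251484436571, 'cx': 319.8469041564962, 'cy': 233.92158433343542, 'view': array([[ 9.43745175e-01, -3.30635477e-01,  5.02258240e-03,
        -4.83818650e+02],
       [ 1.24806222e-01,  3.70222406e-01,  9.20520927e-01,
        -1.85099806e+02],
       [-3.06216348e-01, -8.68110334e-01,  3.90660974e-01,
        -8.15794832e+02],
       [ 0.00000000e+00,  0.00000000e+00,  0.00000000e+00,
         1.00000000e+00]])}
{'fx': 402.68530288649464, 'fy': 402.68530288649464, 'cx': 317.45345106213455, 'cy': 242.68617554456404, 'T_tool_cam': array([[-2.20908472e-04,  9.70043970e-01,  2.42929305e-01,
      
[... 267 characters left out ...]
0e+00]])}
{'t': 0.1, 'joint_pos': array([ 1.48210494e+00,  3.59287948e-01,  1.11538364e-02, -3.03160377e-04,
       -1.22413104e+00, -2.88101997e-01]), 'qvel': array([ 0.0002026 , -0.00228716,  0.00239323,  0.00105006, -0.00056317,
       -0.00080516]), 'tau': array([-1.73181088e-03, -5.84159231e+01,  2.93749541e+01,  7.01553315e+00,
        1.01485377e-02, -4.53508744e-05]), 'tcp_pos': array([248.2239522 , 627.2199704 , 225.73648995]), 'eef_rot': array([ 9.82295831e-01, -1.87334837e-01, -6.87135871e-05,  7.44951773e-04]), 'contact_force': array([-0.08924928,  0.16592304,  0.11641189]), 'moment': array([-0.01659178, -0.00427175, -0.01718668]), 'finger_force': 0.0, 'width': 87.62286532377229}
```

View pics/top0.png

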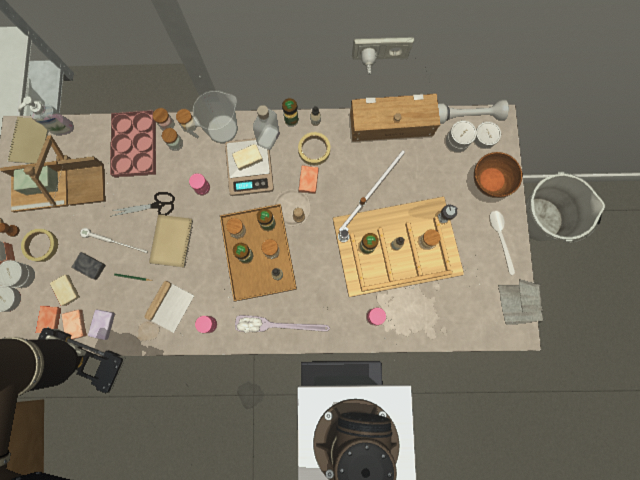

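View pics/side0.png

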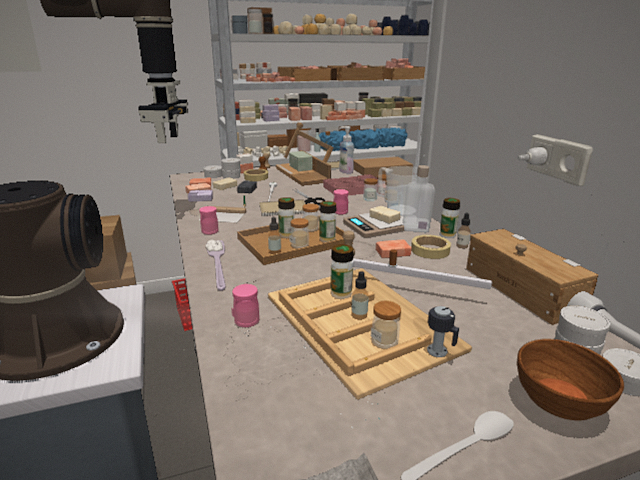

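The top view shows the rack (~400,245): shaker in the left lane (370,242), dropper in the middle (398,242), jar in the right (431,238). The gate is open along (345,235)-(403,153), and the collar is at (449,212). In the tray (258,252) are shakers (265,215) and (241,251), jars (235,227) and (270,247), and one dropper (276,273). The lookalikes outside the tray (bottles at 290,105 and 315,115, jars at 160-185,115-135, pink ones) are not stock. I'll confirm in an enlarged crop.

```bash
cat > h.py <<'E'
import numpy as np, cv2
from plant import bot
def ray(cam,u,v,pose=None):
    c=bot.get_calibration(cam)
    d=np.array([(u-c["cx"])/c["fx"],-(v-c["cy"])/c["fy"],-1.])
    if cam=="wrist":
        from scipy.spatial.transform import Rotation as R
        T=c["T_tool_cam"]; Rw=R.from_quat(pose[1]).as_matrix()
        return Rw@T[:3,3]+pose[0], Rw@T[:3,:3]@d
    V=c["view"]; return -V[:3,:3].T@V[:3,3], V[:3,:3].T@d
def onz(cam,u,v,z,pose=None):
    o,d=ray(cam,u,v,pose); return o+d*(z-o[2])/d[2]
def proj(cam,p,pose=None):
    c=bot.get_calibration(cam); V=c["view"]
    q=V[:3,:3]@np.asarray(p,float)+V[:3,3]
    return c["cx"]+c["fx"]*q[0]/-q[2], c["cy"]-c["fy"]*q[1]/-q[2]
E
python3 - <<'E'
from h import *
im=cv2.imread("pics/top0.png")
a=cv2.resize(im[195:305,215:305],None,fx=4.4,fy=5.4*4.4/5.4,interpolation=cv2.INTER_CUBIC)
b=cv2.resize(im[145:305,325:475],None,fx=2.7,fy=2.7*484/432*1.0,interpolation=cv2.INTER_CUBIC)
b=cv2.resize(im[145:305,325:475],(394,420),interpolation=cv2.INTER_CUBIC)
a=cv2.resize(im[195:305,215:305],(360,440),interpolation=cv2.INTER_CUBIC)
W=np.zeros((440,760,3),np.uint8);W[:440,:360]=a;W[:420,362:362+394]=b
cv2.imwrite("pics/crop1.png",W)
for n,u,v,z in[("tray tl",221,214,22),("tray tr",283,205,22),("tray bl",235,299,22),("tray br",297,290,22),
 ("rack bl",335,215,12),("rack br",448,198,12),("rack fl",349,295,12),("rack fr",464,275,12),
 ("collar",450,211,94),("hinge",343,236,65),("gate end",403,153,45)]:
    print(n,onz("top",u,v,z).round())
E
```

```text
tray tl [645. 380.  22.]
tray tr [669. 196.  22.]
tray bl [394. 334.  22.]
tray br [417. 156.  22.]
rack bl [638.  42.  12.]
rack br [ 684. -295.   12.]
rack fl [401.   7.  12.]
rack fr [ 453. -325.   12.]
collar [ 623. -275.   94.]
hinge [564.  23.  65.]
gate end [ 815. -163.   45.]
```

View pics/crop1.png

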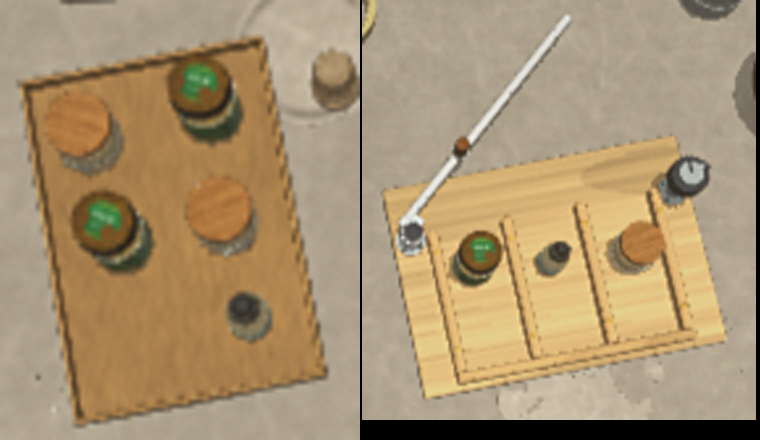

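The crop confirms new stock of two jars, two shakers and one dropper in the tray; one dropper is absent today. Next I move to wrist views for accurate measurement.

```bash
cat >> h.py <<'E'
from scipy.spatial.transform import Rotation as R
def down(yaw): return (R.from_euler('z',yaw)*R.from_euler('x',np.pi)).as_quat()
def snap(name):
    s=bot.read_state(); im=bot.camera("wrist")[:,:,::-1].copy(); cv2.imwrite(f"pics/{name}.png",im)
    np.savez(f"pics/{name}.npz",p=s["tcp_pos"],q=s["eef_rot"]); return im,(s["tcp_pos"],s["eef_rot"])
def load(name):
    d=np.load(f"pics/{name}.npz"); return cv2.imread(f"pics/{name}.png"),(d["p"],d["q"])
E
python3 - <<'E'
from h import *
yaw=np.deg2rad(10)
for y in (yaw,yaw+np.pi/2,yaw-np.pi/2,yaw+np.pi):
    for p in ([540,-140,260],[535,265,260],[600,-270,71],[450,-220,60]):
        q=bot.solve_ik(p,down(y)); print(round(np.rad2deg(y)),p,None if q is None else np.round(q,2))
bot.move_ptp([535,265,270],down(yaw)); snap("tray1")
bot.move_ptp([535,-150,270],down(yaw)); snap("rack1"); print(bot.read_state()["t"])
E
```

```text
10 [540, -140, 260] [ 0.1   0.15 -0.2   0.   -1.23  1.65]
10 [535, 265, 260] [ 0.79  0.21 -0.12  0.   -1.24  0.96]
10 [600, -270, 71] [-0.13  0.46 -0.21  0.   -0.9   1.87]
10 [450, -220, 60] [-0.06  0.25 -0.58  0.   -0.74  1.81]
100 [540, -140, 260] None
100 [535, 265, 260] [ 0.79  0.21 -0.12  0.   -1.24  2.53]
100 [600, -270, 71] [-0.13  0.46 -0.21 -0.   -0.9  -2.84]
100 [450, -220, 60] [-0.06  0.25 -0.58 -0.   -0.74 -2.91]
-80 [540, -140, 260] [ 0.1   0.15 -0.2   0.   -1.23  0.08]
-80 [535, 265, 260] [ 0.79  0.21 -0.12  0.   -1.24 -0.61]
-80 [600, -270, 71] [-0.13  0.46 -0.21  0.   -0.9   0.3 ]
-80 [450, -220, 60] [-0.06  0.25 -0.58  0.   -0.74  0.24]
190 [540, -140, 260] [ 0.1   0.15 -0.2  -0.   -1.23 -1.49]
190 [535, 265, 260] [ 0.79  0.21 -0.12 -0.   -1.24 -2.18]
190 [600, -270, 71] [-0.13  0.46 -0.21 -0.   -0.9  -1.27]
190 [450, -220, 60] [-0.06  0.25 -0.58 -0.   -0.74 -1.33]
3.4333
```

View pics/rack1.png

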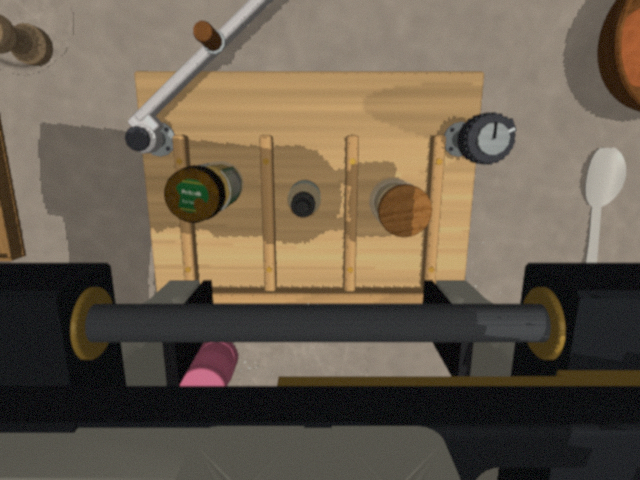

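View pics/tray1.png

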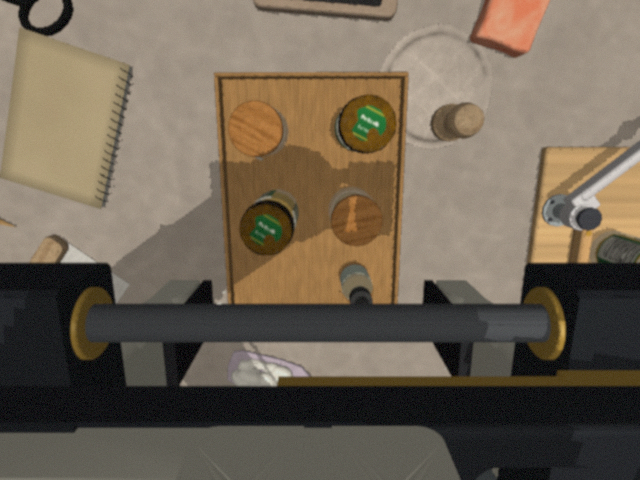

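The rack view shows the base's back edge from (137,72) to (483,72), the hinge cap at (139,138) and the collar cap at (494,137). The old items' tops are the shaker (194,194), dropper (302,204) and jar (404,210). In the tray view the tops are jars (255,128) and (357,219), shakers (367,124) and (266,227), and the dropper bulb near (360,297), partly hidden.

```bash
python3 - <<'E'
from h import *
_,P=load("rack1"); f=lambda u,v,z:onz("wrist",u,v,z,P)
bl,br=f(137,72,12),f(483,72,12); fl,fr=f(155.5,290,12),f(468,290,12)
h,c=f(139,138,65),f(494,137,94)
print("back edge",bl,br,np.linalg.norm(bl-br)); d=bl-br; yaw=np.arctan2(-d[0],d[1]); print("yaw",np.rad2deg(yaw))
d=h-c; print("hinge",h,"collar",c,np.linalg.norm(d[:2]),np.rad2deg(np.arctan2(-d[0],d[1])))
yaw=np.arctan2(-d[0],d[1])
Rz=lambda y:np.array([[np.cos(y),-np.sin(y)],[np.sin(y),np.cos(y)]])
o1=(h+c)[:2]/2-Rz(yaw)@[76,0]; o2=(bl+br)[:2]/2-Rz(yaw)@[140,0]; print("origin",o1,o2)
o=(o1+o2)/2
for n,u,v,z in[("lip/batten1",188,280,30),("batten4",432,280,30),("batten2back",267,136,30),("batten3back",352,136,30),("shaker",194,194,117),("dropper",302,204,109),("jar",404,210,82),("peg",206,33,90),("gate",250,12,54)]:
    p=f(u,v,z)[:2]; print(n,p.round(1),"rack",(Rz(-yaw)@(p-o)).round(1))
_,P=load("tray1")
tl,tr=f(216,73,22),f(407,73,22); d=tl-tr; print("tray",tl,tr,np.linalg.norm(d),np.rad2deg(np.arctan2(-d[0],d[1])))
for n,u,v,z in[("jarA",255,128,74),("jarB",357,219,74),("shA",367,124,109),("shB",266,227,109),("drop",360,299,101),("stamp",465,119,64)]:
    print(n,f(u,v,z)[:2].round(1))
E
```

```text
back edge [632.86621914  44.97057124  12.        ] [ 690.93242246 -283.23931534   12.        ] 333.306786036571
yaw 10.032832844353589
hinge [574.92769436  16.37516038  65.        ] collar [ 627.27552602 -276.5186931    94.        ] 297.535048163071 10.13327011233855
origin [ 526.28712026 -143.44308255] [ 524.08315514 -143.76574398]
lip/batten1 [437.6 -28.9] rack [-66.  128.3]
batten4 [ 482.  -279.7] rack [ -66.4 -126.3]
batten2back [595.8 -89.2] rack [79.1 41.2]
batten3back [ 610.  -169.2] rack [ 79.  -40.1]
shaker [543.7 -50.4] rack [34.6 88.5]
dropper [ 549.3 -133.9] rack [25.5  5.3]
jar [ 555.4 -221.6] rack [ 16.  -82.1]
peg [663.6 -39.5] rack [154.6  78.2]
gate [693.  -63.6] rack [179.2  49.3]
tray [643.52507504 382.0476397   22.        ] [674.71338554 205.17957367  22.        ] 179.5968359819258 10.000533611078913
jarA [600.3 331.2]
jarB [538.6 230.8]
shA [617.8 242.3]
shB [525.2 306.5]
drop [474.4 217.8]
stamp [639.3 154.8]
```

```bash
cat >> h.py <<'E'
YAW=np.deg2rad(10.1); O=np.array([525.7,-143.5])
Rz=lambda y:np.array([[np.cos(y),-np.sin(y)],[np.sin(y),np.cos(y)]])
W=lambda x,y:O+Rz(YAW)@[x,y]
RK=lambda p:Rz(-YAW)@(np.asarray(p)[:2]-O)
HOLD=dict(shaker=76,dropper=67,jar=48); DIA=dict(shaker=44,dropper=20,jar=49); R0=dict(shaker=22,dropper=16,jar=24.5)
LANE=dict(shaker=84,dropper=0,jar=-84)
def pick(kind,xy,floor,over=170,opening=None):
    z=floor+HOLD[kind]; op=opening or DIA[kind]+15
    bot.move_ptp([*xy,over],down(YAW)); bot.move_gripper(op)
    bot.line_to([*xy,z],200); bot.move_gripper(DIA[kind]-6,15); s=bot.read_state()
    print("grip",kind,round(s["width"],1),round(s["finger_force"],1)); return abs(s["width"]-DIA[kind])<6
def release(kind,z):
    p=bot.read_state()["tcp_pos"]; bot.line_to([p[0],p[1],z],60)
    bot.move_gripper(DIA[kind]+10); bot.line_to([p[0],p[1],z+115 if kind!="dropper" else z+75],250)
def front(kind,xy):
    assert pick(kind,xy,12); z=12+HOLD[kind]; y=LANE[kind]
    bot.line_to([*xy,z+4],60)
    bot.line_to([*W(RK(xy)[0],y),z+4],80); bot.line_to([*W(-80+R0[kind]+3,y),z+4],80)
    bot.line_to([*W(-80+R0[kind]-2,y),z+4],25); print("F",bot.read_state()["contact_force"].round(2)); release(kind,z+1)
E
python3 - <<'E'
from h import *
for n,u,v,z in[("drop",275.8,271.5,101),("jarA",234.5,226,74),("jarB",269.8,247.5,74),("shA",265,217,109),("shB",241,251.3,109),("oldsh",370,242,117),("oldjar",431,238,82)]: print(n,onz("top",u,v,z).round(1))
front("shaker",np.array([544,-50])); front("dropper",np.array([549.3,-133.5])); front("jar",np.array([555.4,-222]))
bot.move_ptp([485,-130,270],down(YAW)); snap("rack2")
bot.move_ptp([470,265,270],down(YAW)); snap("tray2"); print(bot.read_state()["t"])
a,b=cv2.imread("pics/rack2.png"),cv2.imread("pics/tray2.png")
cv2.imwrite("pics/two2.png",cv2.resize(np.vstack([a[:300],b[:300]]),(640,600)))
E
```

```text
drop [461.1 210.1 101. ]
jarA [596.1 329.8  74. ]
jarB [532.5 229.4  74. ]
shA [612.2 239.3 109. ]
shB [517.1 304.6 109. ]
oldsh [535.3 -46.8 117. ]
oldjar [ 550.1 -220.3   82. ]
grip shaker 43.7 15.0
F [ 1.54  0.19 -2.01]
grip dropper 19.7 15.0
F [ 0.29  0.44 -0.36]
grip jar 48.0 15.0
F [2.37 0.03 0.07]
22.4083
```

View pics/two2.png

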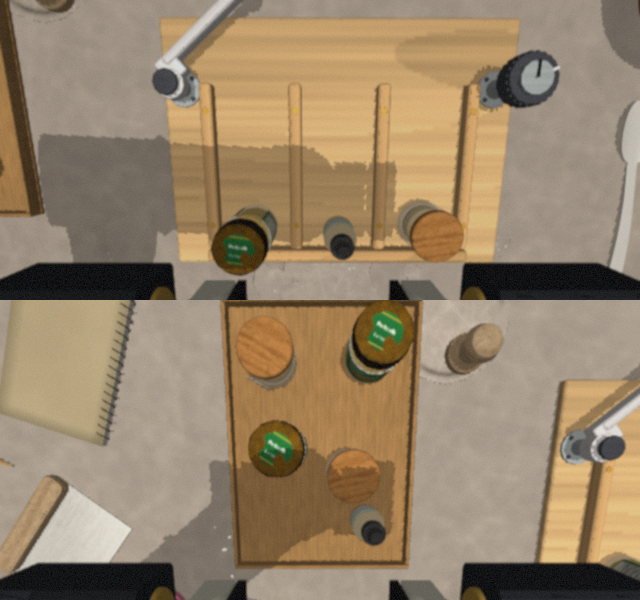

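The three old items stand at the lip, and the shaker and jar gave contact forces there. Tray tops in the new view are jars (265,47) and (354,175), shakers (383,32) and (277,148), and dropper (373,232). I'll place the first new items next.

```bash
cat >> h.py <<'E'
def stock(kind,xy,x):
    if not pick(kind,xy,4,over=200): print("MISSED"); bot.line_to([*xy,220]); return False
    z=12+HOLD[kind]; y=LANE[kind]
    bot.line_to([*xy,210],250)
    bot.move_ptp([*W(x,y),210],down(YAW)); bot.line_to([*W(x,y),z+8],250); release(kind,z+1); return True
E
python3 - <<'E'
from h import *
_,P=load("tray2"); v1=dict(jarA=(600.3,331.2),jarB=(538.6,230.8),shA=(617.8,242.3),shB=(525.2,306.5),drop=(467,213))
M={}
for n,u,v,z in[("jarA",265,47,74),("jarB",354,175,74),("shA",383,32,109),("shB",277,148,109),("drop",373,232,101)]:
    p=onz("wrist",u,v,z,P)[:2]; M[n]=(p+v1[n])/2 if n!="drop" else p; print(n,p.round(1),(p-v1[n]).round(1))
assert all(np.linalg.norm(M[n]-v1[n])<5 or n=="drop" for n in M); np.savez("m.npz",**M)
print(stock("shaker",M["shB"],-10))
print(stock("dropper",M["drop"],-27))
bot.move_ptp([470,265,270],down(YAW)); snap("tray3"); print(bot.read_state()["t"])
E
```

```text
jarA [599.6 330.3] [-0.7 -0.9]
jarB [511.8 239.4] [-26.8   8.6]
shA [617.8 242.4] [0.  0.1]
shB [523.8 305.5] [-1.4 -1. ]
drop [470.2 217.4] [3.2 4.4]Traceback (most recent call last):
  File "<stdin>", line 6, in <module>
AssertionError
```

Jar B moved by (-27, +9) mm between views: that is the knock. The other readings agree within 2 mm. I'll use the latest position for jar B.

```bash
python3 - <<'E'
from h import *
print(stock("shaker",np.array([524.2,306]),-10))
print(stock("dropper",np.array([470.2,217.4]),-27))
bot.move_ptp([470,265,270],down(YAW)); snap("tray3"); print(bot.read_state()["t"])
E
```

```text
grip shaker 43.6 15.0
True
grip dropper 19.9 15.0
True
36.6833
```

View pics/tray3.png

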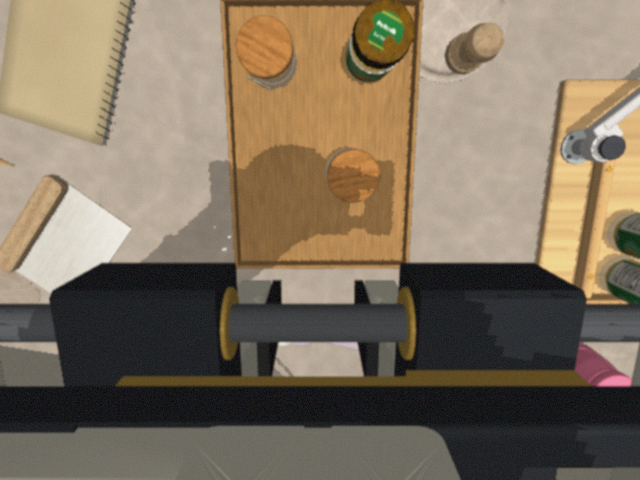

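Shaker B and the dropper are gone from the tray. The remaining jars at (265,47) and (354,175) and the shaker at (383,32) have not moved, so I'll carry these three next.

```bash
python3 - <<'E'
from h import *
print(stock("jar",np.array([511.8,239.4]),-4))
print(stock("jar",np.array([599.9,330.7]),46))
print(stock("shaker",np.array([617.8,242.3]),38))
bot.move_ptp([485,-130,280],down(YAW)); snap("rack3"); print(bot.read_state()["t"])
E
```

```text
grip jar 47.8 15.0
True
grip jar 47.7 15.0
True
grip shaker 43.5 15.0
True
59.8083
```

View pics/rack3.png

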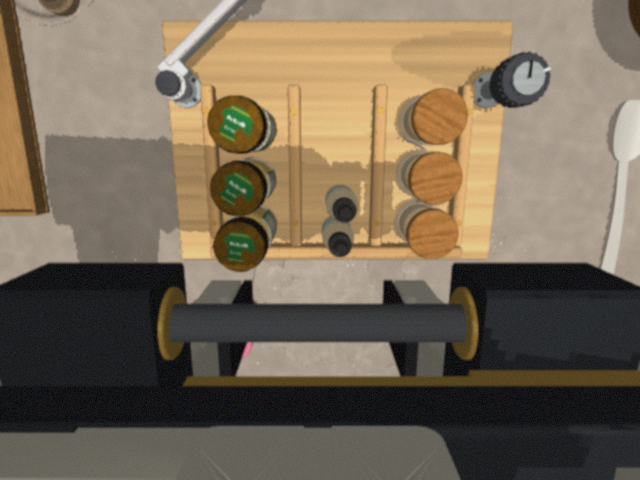

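All eight items stand upright in their lanes. Next I check their rack coordinates and swing the gate, gripping the peg lightly with the fingers along the tangent.

```bash
python3 - <<'E'
from h import *
_,P=load("rack3")
for n,u,v,z in[("s3",238,124,117),("s2",239,187,117),("s1",240,245,117),("d2",345,209,109),("d1",340,244,109),("j3",439,116,82),("j2",435,178,82),("j1",430,232,82)]:
    print(n,RK(onz("wrist",u,v,z,P)).round(1))
def pose(th,rad=106):
    a=np.arctan2(-105,15)+th; p=np.array([76,150])+rad*np.array([np.cos(a),np.sin(a)])
    return W(*p), down(a+YAW)
th0=0.69; p,q=pose(th0)
bot.move_ptp([*p,200],q); bot.move_gripper(50); bot.line_to([*p,64],150); bot.move_gripper(8,8)
s=bot.read_state(); print("peg",s["width"],s["finger_force"],s["t"])
if abs(s["width"]-16)<4:
    for th in np.linspace(th0,-0.02,13)[1:]:
        p,q=pose(th); bot.line_to([*p,64],60,q)
    s=bot.read_state(); print(s["contact_force"].round(2),s["width"],RK(s["tcp_pos"]).round(1),s["t"])
E
```

```text
s3 [39.4 81.2]
s2 [-8.6 82.8]
s1 [-56.2  84.3]
d2 [-27.7  -2.2]
d1 [-57.5   1.5]
j3 [ 47.1 -82.2]
j2 [ -4.8 -82.5]
j1 [-53.2 -81.3]
peg 15.61329526131527 8.000079542398453 62.7333
[4.49 5.15 0.31] 15.76352083260005 [91.4 45.7] 65.8333
```

```bash
python3 - <<'E'
from h import *
p=bot.read_state()["tcp_pos"]; bot.move_gripper(30); bot.line_to([p[0],p[1],200],200)
bot.move_ptp([405,-160,240],down(YAW)); im,P=snap("rack4")
side=bot.camera("side")[:,:,::-1]
a=cv2.resize(cv2.imread("pics/rack4.png")[0:270,120:520],(800,540))[:, :]
b=cv2.resize(side[230:370,260:480],(440,280),interpolation=cv2.INTER_CUBIC)
cv2.imwrite("pics/c4.png",a); cv2.imwrite("pics/s4.png",cv2.resize(side[230:380,250:490],(800,500),interpolation=cv2.INTER_CUBIC)); print(bot.read_state()["t"])
E
```

```text
68.675
```

View pics/c4.png

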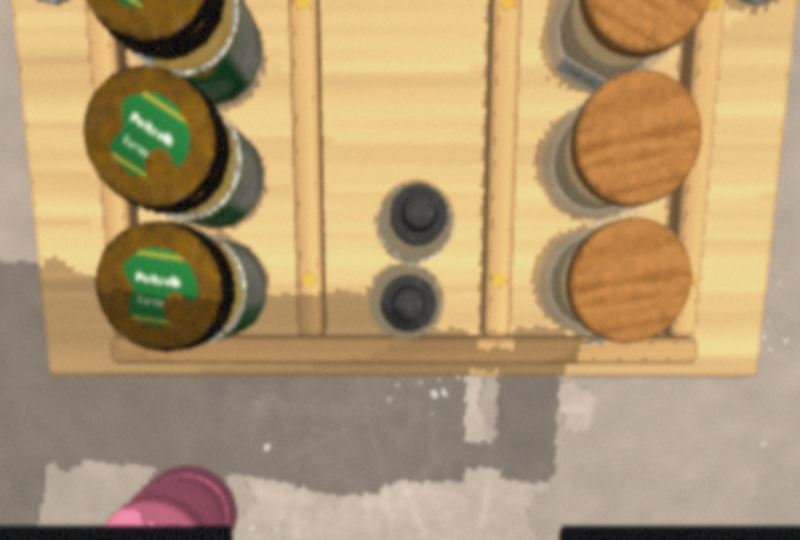

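View pics/s4.png

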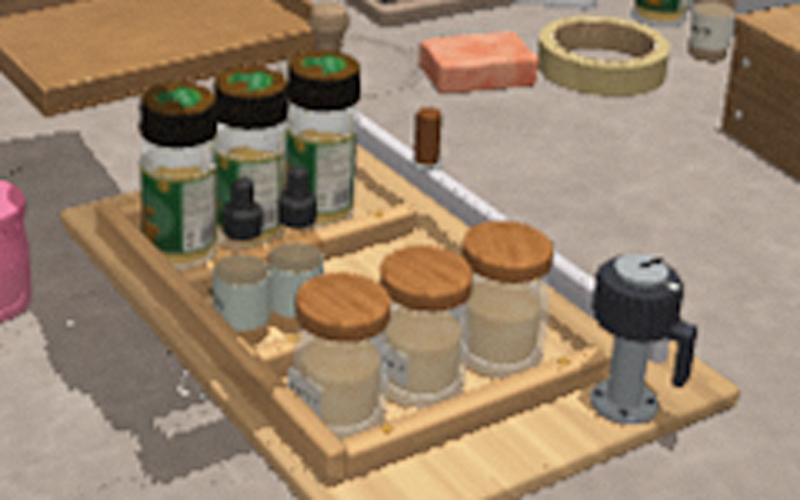

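The gate bar lies shut across the back and all items are upright. I'll compute the old dropper's distance to the lip from this near-vertical view: bulb (325,151.5), body rim centre (323.5,150), lip inner top edge at row 168.5.

```bash
python3 - <<'E'
from h import *
_,P=load("rack4"); f=lambda u,v,z:RK(onz("wrist",u,v,z,P)).round(1)
print("bulb1",f(325,151.5,109),"body1",f(323.5,150,76),"bulb2",f(329,106.5,109),"body2",f(328.5,110,76))
print("lip",f(325,168.5,34),f(325,168.5,22)); print("jar",f(435,140,82),"lip@jar",f(435,168.5,34),"shaker",f(202,142,117))
E
```

```text
bulb1 [-63.6  -0.1] body1 [-63.3   0.5] bulb2 [-33.7  -2.7] body2 [-33.6  -3.2]
lip [-80.1  -1.5] [-80.9  -1.7]
jar [-55.8 -84.1] lip@jar [-80.3 -99.4] shaker [-57.1  83.3]
```

The old dropper is at x = -63.5 against an ideal of -64, so it stands at the lip. Now the collar.

```bash
python3 - <<'E'
from h import *
p=W(76,-150); ps=lambda dg:down(np.deg2rad(dg-15-90)+YAW)
bot.move_ptp([*p,200],ps(0)); bot.move_gripper(54); bot.line_to([*p,72],120); bot.move_gripper(36,25)
s=bot.read_state(); print(s["width"],s["finger_force"],s["contact_force"].round(1))
for d in np.arange(7.6,77,7.6):
    bot.line_to([*p,72],60,ps(d))
s=bot.read_state(); print("end",s["width"],s["moment"].round(2),s["contact_force"].round(1),s["t"])
bot.move_gripper(54); bot.line_to([*p,220],150)
bot.move_ptp([540,-150,270],down(YAW)); snap("rack5")
side=bot.camera("side")[:,:,::-1]; im=cv2.imread("pics/rack5.png")
o=np.zeros((600,640,3),np.uint8); o[:300]=im[:300]; o[300:]=cv2.resize(side[240:352,250:490],(640,300),interpolation=cv2.INTER_CUBIC)
cv2.imwrite("pics/fin.png",o); print(bot.read_state()["t"])
E
```

```text
39.237245218408425 25.000972151756287 [-1.9  0.1  4.9]
end 39.68683281379825 [ 1.18 -1.6  -0.06] [4.4 3.5 3.1] 75.2333
77.6917
```

View pics/fin.png

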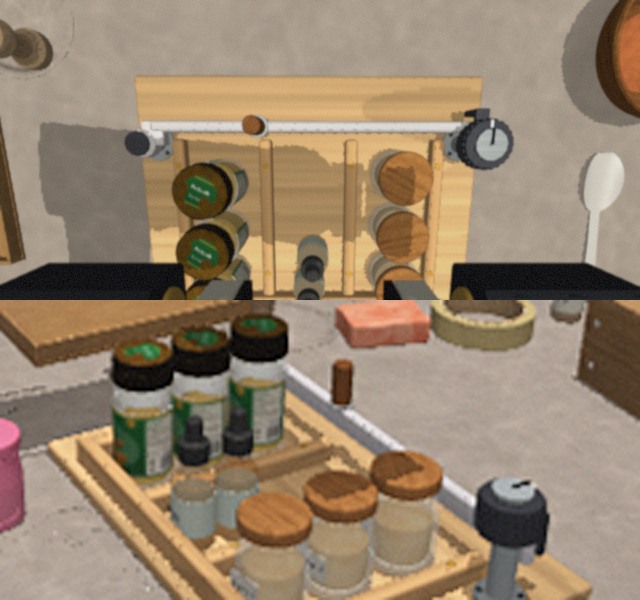

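The gate is closed and the claw sits behind the bar at (480,115). I'll zoom in on the mark.

```bash
python3 - <<'E'
from h import *
im=cv2.imread("pics/rack5.png"); cv2.imwrite("pics/mark.png",cv2.resize(im[95:185,435:525],(540,540),interpolation=cv2.INTER_CUBIC))
E
```

```text
(no output)
```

View pics/mark.png

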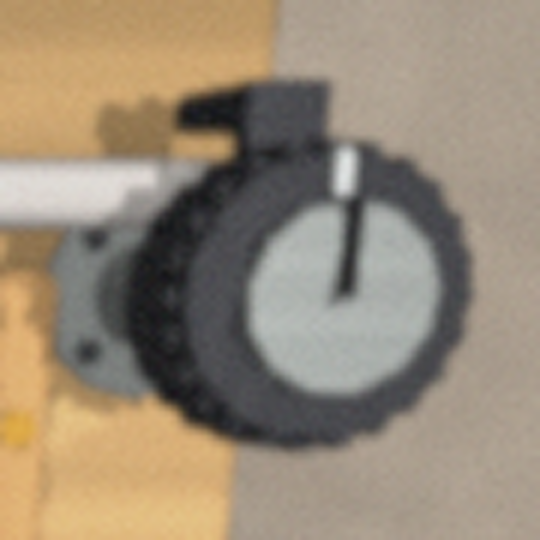

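The white line is within about 2° of the black one. I'll regrip and turn against the stop to be sure.

```bash
python3 - <<'E'
from h import *
p=W(76,-150); ps=lambda dg:down(np.deg2rad(dg-15-90)+YAW)
bot.move_ptp([*p,200],ps(66)); bot.move_gripper(54); bot.line_to([*p,72],120); bot.move_gripper(36,20)
for d in (69,72,75):
    bot.line_to([*p,72],40,ps(d)); s=bot.read_state(); print(d,s["moment"].round(2),s["joint_pos"][5].round(4),s["tau"][5].round(3))
bot.move_gripper(54); bot.line_to([*p,220],150)
bot.move_ptp([580,-200,270],down(YAW)); im,_=snap("rack6"); s=bot.camera("side")
u=[int(x) for x in (435,95)]
cv2.imwrite("pics/fin2.png",im[:300]); print(bot.read_state()["t"])
E
```

```text
69 [ 1.53 -1.4  -0.1 ] 1.2512 0.387
72 [ 1.28 -1.79 -0.26] 1.3032 0.476
75 [ 1.25 -2.03 -0.2 ] 1.3556 0.414
83.2583
```

View pics/fin2.png

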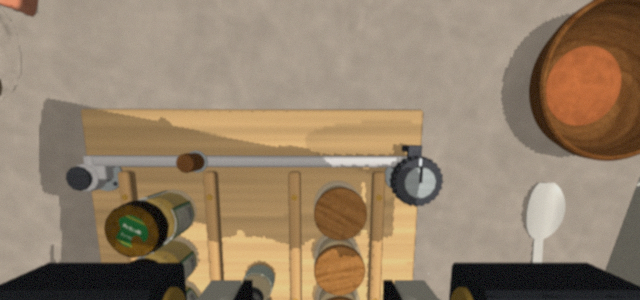

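The moment rose past friction (0.26 N m), so the collar is at its stop. The gate is shut, the claw is behind it, and everything is in place.

```bash
python3 -c "
from plant import bot
print(bot.close_job())"
```

```text
the job is handed in; nothing more can be done
None
```

I handed the job in at about 83 s: the three old items are at the front lip, all five new items stand upright behind their own kind, the gate is shut, and the collar is turned to its locked stop.

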